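Cap the nock magazine and unclip it from its dock

ROBOT

A 6-joint arm with a two-finger parallel gripper is mounted at the origin on the work surface. World frame = base frame: x ahead of the robot, y to its left, z up, the work surface at z = 0. Lengths are in m, angles in rad, forces in N, time in s.
With the tool pointing down it reaches from about 0.35 to 0.975 m from the base axis. Payload 4.9 kg.
Tool frame: the origin (TCP) lies midway between the tips of the shut fingers; the grasp point (between the pads) lies 19 mm behind it; z points along the fingers, y is the line along which they close (so a half turn about z gives the same grasp; the last joint's range is limited). The gripper opens to 85 mm and grips with 20 to 120 N. Pads are 22 mm wide; open, the fingers measure 114 mm over their backs; the gripper's body (76 mm by 85 mm) begins 54 mm behind the grasp point. The pads swing forward as they close: fully open they stand 13 mm farther back than shut.
Start: joints at [-1.332, 0.053, 1.613, -0, 1.476, -0.119], TCP at [0.219, -0.585, 0.231] pointing down, gripper open.
Joint ranges: [-3.01, 3.01], [-1.01, 2.22], [0.06, 2.58], [-1.02, 4.17], [0.09, 2.62], [-3.14, 3.14]. Speed limits (rad/s): [2.57, 2.57, 3.14, 3.14, 3.14, 3.14].

INTERFACE

Orientations are given as a rotation vector (axis times angle).
In Python, from station import ctrl gives the robot as it stands.
- The arm moves only by the tool step_arm, never from a script. Its argument "targets" is a list of rows, each an object with "travel": the shift along the world's x, y, z as a fraction of full scale, a list of three; "angular": the turn, a rotation vector about the world's x, y, z as a fraction of full scale, a list of three; "gripper": the opening, from 0 (shut) to 1 (fully open). In form: [{"travel": [x, y, z], "angular": [rx, ry, rz], "gripper": gripper}, ...]. A call has 1 to 10 rows; each row is the pose to reach, as a shift and turn from the pose commanded when the call began; what a row does not reach only later rows make up. Full scale, the value 1, is 0.6 m for a shift and pi/4 rad for a turn. A row lasts 1/10 s, in which the tool goes at most 50 mm and 8.59 degrees, less where a joint would pass 70% of its speed; a pose out of reach is approached as far as the arm can. A call with a number of a shift or a turn outside -1 to 1 is refused whole. A call with a gripper value outside its range is refused whole. The fingers move at their own pace and stop on an object; "squeeze" is the grip in N (left out, the last holds). Time passes only in rows, so rows that repeat a pose let the fingers close. It gives the time, the measured TCP pose, the force, the opening and the grip force at its end, in the units of the state.
- ctrl.get_obs(): the state, without advancing time (a new reading comes with each control period).
- ctrl.get_image(name): name is "side" or "top" or "wrist"; returns a dict with "img" (400x640x3 uint8, red, green, blue), "fx", "fy", "cx", "cy" (pixels), "rvec" (rotation vector, rad) and "tvec" (3), from world to camera coordinates, as OpenCV has them. Camera axes: x right, y down, z forward; pixel columns grow to the right and rows downward; lengths in m; the calibration is good to about 2 mm. A picture is of the moment at which its call begins. There is no depth.
- ctrl.finish_job(): hands the job in; it is judged then, once.
The state is a dict: "t": time; "q": joint angles; "dq": joint speeds; "effort": joint torques, N m; "tool_pos": TCP position; "tool_rot": TCP orientation; "contact_force": force on the tool from outside, world axes, zero at the start; "wrist_torque": the same for the moment, N m; "opening": finger opening in m; "grip_force": force on a finger pad.
Only numpy, scipy, OpenCV 4.12 (cv2) and the standard library are available. Lean on these libraries where they do the work, as an engineer would, in place of code of your own. Each camera call takes 0.05 s, during which the arm holds its last target. There are 200 camera calls.

TASK

At the fletching bench, first twist the cap of the nock magazine clockwise until it is fully shut, while the magazine still sits in its dock. Then pinch the magazine's two side catches together, lift it straight up out of the dock and finish while holding it by the catches, still and level, with its underside about 8 cm above the top of the dock and touching nothing but the fingers. Do not disturb the other things on the bench.

Things in the scene. Friction and masses are not known exactly. Their poses are not given: they have to be found in the camera images.
- dock: Dark steel dock screwed to the bench (does not move during a run): base plate 160 x 104 mm, 8 mm thick, long along its own x; low guides round the magazine and, at the middle of each long side, a lip under which a catch hooks. Its highest points, the lips and end guides, are 30 mm above the bench. Origin: centre of its underside, on the bench; z up.
- dock_top (a point): Point over the dock's centre at the height of its top, 30 mm above the bench; axes as the dock's.
- magazine: Grey plastic box 120 x 38 x 50 mm (x, y, z of its own frame), 0.2 to 0.4 kg, loose in the dock and aligned with it, underside 8 mm above the bench, 1.5 mm play. Origin: centre of its underside; z up. The cap is on its top, 38 mm from the centre towards -x. A catch in the middle of each long side keeps it in the dock: it cannot be pulled out while they are out.
- pinch (a point): On the magazine, midway between the catches, 50 mm above its underside; axes as the magazine's; squeeze along y. Each catch is an upright plate 24 mm wide (x), top 60 mm above the underside, with a bare outer face from 25 mm up to that top for a finger. 63 mm over both outer faces when out, 49 mm when fully in. Only the cap rises above the plates.
- catch_left (a joint): How far the catch on the magazine's +y side is pressed in, m: 0 out (hooked), 0.007 fully in (stop). Spring: 3 N at the start, 7 N fully in; it springs out when let go. The hook clears the dock's lip from about 0.004 on (0.0055 if the magazine is off centre).
- catch_right (a joint): The same for the catch on the magazine's -y side.
- cap (a joint): Turn of the captive cap on the magazine, rad: 0 fully shut (hard stop, grip bar along the magazine's x), growing anticlockwise seen from above as it is loosened, up to 1.5. It starts loosened by 0.7 to 1.3, stays where it is left (friction about 0.04 N m) and neither rises nor comes off.
- cap_grip (a point): Point on the cap's axis inside its grip bar, 27 mm above the magazine's top and 5 mm below the bar's top; turns with the cap. The bar is 34 mm long along this point's x, 9 mm thick along its y, and 24 mm high, standing on a disc of 34 mm diameter and 8 mm height.
- spray_can: Bystander: upright aluminium spray can with a green label, 60 mm diameter, 150 mm tall, loose. Origin: centre of its underside.
- glue_bottle: Bystander: upright white glue bottle, 38 mm diameter, 100 mm tall, loose. Origin: centre of its underside.
- screwdriver: Bystander: screwdriver 180 mm long lying on the bench beyond the dock, roughly across the robot's view. Its x axis runs from handle to tip.
Things that resemble listed ones, but are neither listed nor needed, are in the scene too. What is shaped like the magazine but purple is not meant.

How it is judged:
By the outcome, as a careful person would: the job done as asked, in the order asked, and still so for the second after the job is handed in, while the arm keeps its last pose, push and grip.
It also fails if it takes over 54 s, if anything falls off the work surface, if the arm or the gripper's body presses on something with over 40 N, if the wrist force passes 120 N, or if a joint passes its speed limit or range.

## Working session

There is one attempt and no reset: what is moved stays moved. The work goes in short steps, Python scripts to look and compute and a tool call to move; the robot and the scene stay as the last step left them, time stands still between calls to the robot, and variables do not carry over. Pictures are saved under pics/ and viewed, at most 10 in all, crops included, and the job is handed in when it is done.

Besides the shell and the picture viewer there is one more tool, called after "Call:" by a JSON object that holds its "method" and its "body". step_arm: Moves the arm, as the interface text tells. Its arguments: {"type":"object","properties":{"targets":{"type":"array"},"squeeze":{"type":"number"}},"required":["targets"]}

```bash
mkdir -p pics
cat > h.py <<'E'
import numpy as np, cv2, pickle
from station import ctrl
def snap(name,fn):
    d=ctrl.get_image(name); pickle.dump(d,open(f'pics/{fn}.pkl','wb'))
    cv2.imwrite(f'pics/{fn}.png',d['img'][:,:,::-1]); return d
def load(fn): return pickle.load(open(f'pics/{fn}.pkl','rb'))
def P(d):
    R=cv2.Rodrigues(np.array(d['rvec'],float))[0]; K=np.array([[d['fx'],0,d['cx']],[0,d['fy'],d['cy']],[0,0,1]])
    return K@np.c_[R,np.array(d['tvec'],float).reshape(3)]
def tri(d1,p1,d2,p2):
    X=cv2.triangulatePoints(P(d1),P(d2),np.array(p1,float).reshape(2,1),np.array(p2,float).reshape(2,1)); return (X[:3]/X[3]).ravel()
def onz(d,p,z):
    M=P(d); H=np.c_[M[:,0],M[:,1],M[:,2]*z+M[:,3]]; v=np.linalg.solve(H,[p[0],p[1],1]); return v[:2]/v[2]
def proj(d,X):
    v=P(d)@np.r_[X,1]; return v[:2]/v[2]
def crop(fn,x0,y0,x1,y1,s,out):
    im=cv2.imread(f'pics/{fn}.png')[y0:y1,x0:x1]; cv2.imwrite(f'pics/{out}.png',cv2.resize(im,None,fx=s,fy=s,interpolation=cv2.INTER_CUBIC))
E
python3 - <<'E'
from h import *
a=snap('top','t0');b=snap('side','s0')
im=np.vstack([a['img'],b['img']])[:,:,::-1]
cv2.imwrite('pics/both0.png',cv2.resize(im,None,fx=.75,fy=.75,interpolation=cv2.INTER_AREA))
for d in(a,b):
  R=cv2.Rodrigues(np.array(d['rvec'],float))[0];print(d['fx'],-R.T@np.array(d['tvec']))
o=ctrl.get_obs();print(o)
E
```

```text
385.0025683456824 [ 0.44674228 -0.00647314  1.05221528]
413.9548663544872 [ 0.47042937 -0.84449857  0.84204926]
{'t': 0.1, 'q': array([-1.33198528e+00,  5.32699257e-02,  1.61418770e+00, -1.85415405e-05,
        1.47599537e+00, -1.18999508e-01]), 'dq': array([-0.0006083 , -0.00185441, -0.00272461,  0.00071819,  0.00084345,
        0.00013194]), 'effort': array([ 1.30664233e-03, -3.94903672e+01, -3.71363461e+01, -4.93066511e-05,
        3.93007620e-03, -1.25719663e-05]), 'tool_pos': array([ 0.21874879, -0.58485416,  0.2301804 ]), 'tool_rot': array([-3.08962319e+00, -5.58726524e-01,  2.03772850e-04]), 'contact_force': array([ 0.93575654, -0.01933283, -0.31166619]), 'wrist_torque': array([ 0.00210688,  0.03484388, -0.00519544]), 'grip_force': 0.0, 'opening': 0.08560560822631179}
```

View pics/both0.png

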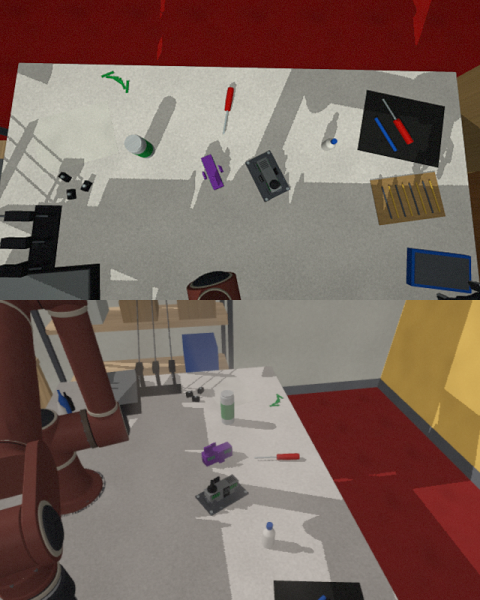

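The top view shows the robot at the bottom. The grey magazine in its dark dock is at about (356,236) full-resolution, or (267,177) as shown. A purple look-alike is at (284,229), and it is excluded by colour. In the side view the grey one is at (295,257). Next I'll enlarge the grey one in both views.

Run:
```python
from h import *
crop('t0',316,186,396,276,6.6,'ct0'); crop('s0',250,222,340,292,8.5,'cs0')
```

```text
(no output)
```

View pics/ct0.png

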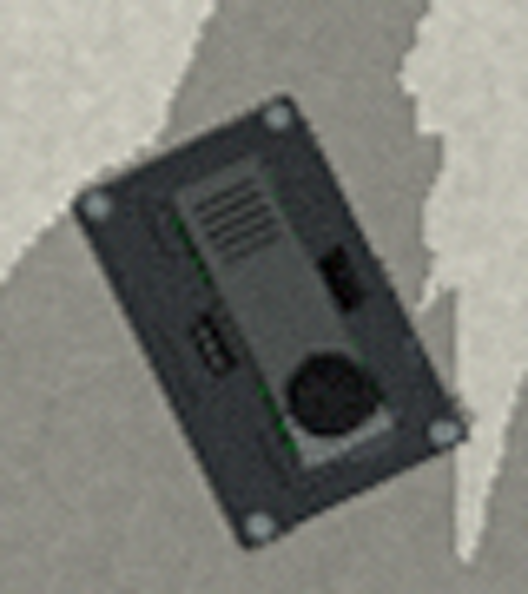

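View pics/cs0.png

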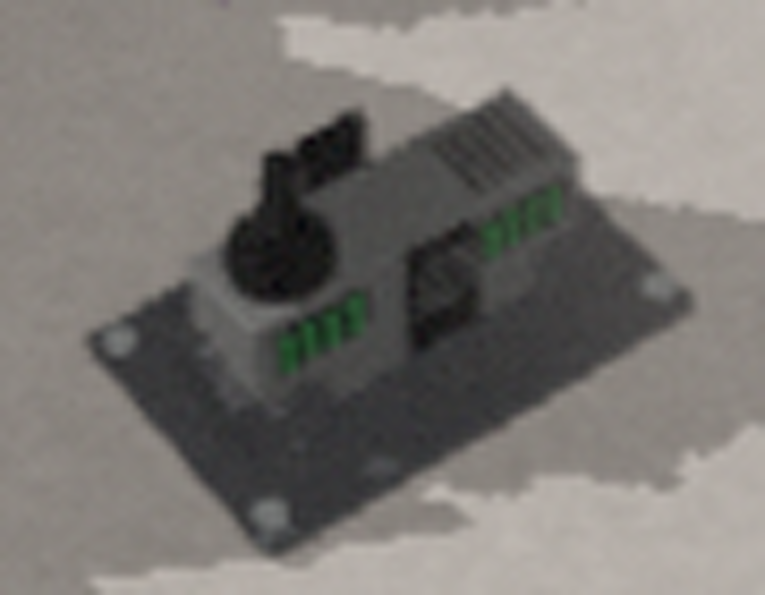

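The grey box with the black cap is the meant one: it is grey and sits in a dark steel dock with screws. Its cap is at the robot-near end, at crop pixel (332,393) in the top view and (280,240) in the side view. Next I'll triangulate.

Run:
```python
from h import *
t=load('t0');s=load('s0')
T=lambda u,v:((u+.5)/6.6-.5+316,(v+.5)/6.6-.5+186)
S=lambda u,v:((u+.5)/8.5-.5+250,(v+.5)/8.5-.5+222)
prs={'scrA':((260,526),(120,341)),'scrB':((443,431),(270,517)),'scrC':((278,117),(660,285)),
'm-+':((305,468),(190,265)),'m--':((395,425),(250,325)),'m+-':((255,155),(578,158)),'m++':((175,190),(508,90))}
for k,(a,b) in prs.items(): print(k,tri(t,T(*a),s,S(*b)).round(4))
sc=np.array([onz(t,T(*p),.009) for p in [(97,206),(278,117),(443,431),(260,526)]]);print('screws z=.009',sc.round(4),sc.mean(0))
for a,b in((3,0),(2,1)): d=sc[b]-sc[a];print(np.hypot(*d),np.arctan2(d[1],d[0]))
mc=np.array([onz(t,T(*p),.058) for p in [(175,190),(255,155),(395,425),(305,468)]]);print('mag',mc.round(4),mc.mean(0))
for a,b in((3,0),(2,1)): d=mc[b]-mc[a];print(np.hypot(*d),np.arctan2(d[1],d[0]))
print('catchL/R z.068',onz(t,T(215,340),.068),onz(t,T(345,280),.068))
print('purple',onz(t,(284,229),.04),'glue',onz(t,(440,192),.05),'can',onz(t,(184,194),.1))
```

```text
scrA [ 0.4454 -0.1145  0.0082]
scrB [ 0.4846 -0.1892  0.0073]
scrC [ 0.6135 -0.1214  0.009 ]
m-+ [ 0.4688 -0.1274  0.0527]
m-- [ 0.4848 -0.1612  0.0611]
m+- [ 0.5903 -0.1071  0.056 ]
m++ [ 0.5745 -0.0755  0.0572]
screws z=.009 [[ 0.5748 -0.0467]
 [ 0.6136 -0.1214]
 [ 0.4853 -0.1889]
 [ 0.4457 -0.1144]] [ 0.52986564 -0.11785281]
0.14581102114321307 0.48325266733995736
0.14492437127735 0.48445299535536795
mag [[ 0.5758 -0.0754]
 [ 0.5903 -0.107 ]
 [ 0.4855 -0.1617]
 [ 0.4683 -0.1267]] [ 0.5299635  -0.11770565]
0.11911964798822265 0.4449915133283014
0.1183091871842594 0.48112324649825866
catchL/R z.068 [ 0.51635605 -0.09069886] [ 0.54058318 -0.14105566]
purple [0.5362893  0.07585464] glue [ 0.64174833 -0.33533046] can [0.6139393  0.32459372]
```

The heights check out: screws at about 8 mm, magazine top at about 57 mm. The dock centre is (0.530,-0.118) with yaw 0.483, and the reach is fine. I'll move above the cap for a wrist view.

Call:
{"method": "step_arm", "body": {"targets": [{"travel": [0.463,0.749,0.02],"angular": [0,0,1],"gripper": 1},{"travel": [0.463,0.749,0.02],"angular": [0,0,1],"gripper": 1},{"travel": [0.463,0.749,0.02],"angular": [0,0,1],"gripper": 1},{"travel": [0.463,0.749,0.02],"angular": [0,0,1],"gripper": 1},{"travel": [0.463,0.749,0.02],"angular": [0,0,1],"gripper": 1},{"travel": [0.463,0.749,0.02],"angular": [0,0,1],"gripper": 1},{"travel": [0.463,0.749,0.02],"angular": [0,0,1],"gripper": 1},{"travel": [0.463,0.749,0.02],"angular": [0,0,1],"gripper": 1},{"travel": [0.463,0.749,0.02],"angular": [0,0,1],"gripper": 1},{"travel": [0.463,0.749,0.02],"angular": [0,0,1],"gripper": 1}], "squeeze": 30}}

```text
t: 1.1
tool_pos: [0.4822, -0.1582, 0.2424]
tool_rot: [2.642, 1.699, -0.0]
contact_force: [1.0, -0.3, 0.7]
opening: 0.0851
grip_force: 0.0
```

Call:
{"method": "step_arm", "body": {"targets": [{"travel": [0.02,0.03,0],"angular": [0,0,0.38],"gripper": 1},{"travel": [0.02,0.03,0],"angular": [0,0,0.38],"gripper": 1},{"travel": [0.02,0.03,0],"angular": [0,0,0.38],"gripper": 1},{"travel": [0.02,0.03,0],"angular": [0,0,0.38],"gripper": 1}]}}

```text
t: 1.5
tool_pos: [0.4934, -0.1422, 0.2422]
tool_rot: [-2.363, -2.069, 0.001]
contact_force: [-0.1, 0.2, 0.6]
opening: 0.0854
grip_force: 0.0
```

Run:
```python
from h import *
d=snap('wrist','w1');o=ctrl.get_obs();print(o['t'],o['tool_pos'],o['tool_rot'])
for n,X in dict(cap=[.4963,-.1357,.09],m=[.53,-.118,.058]).items(): print(n,proj(d,X))
```

```text
1.55 [ 0.49339928 -0.14249524  0.24231468] [-2.36318536e+00 -2.06927018e+00  4.53616857e-04]
cap [320.21781174 179.56584265]
m [348.64572253 153.79987305]
```

View pics/w1.png

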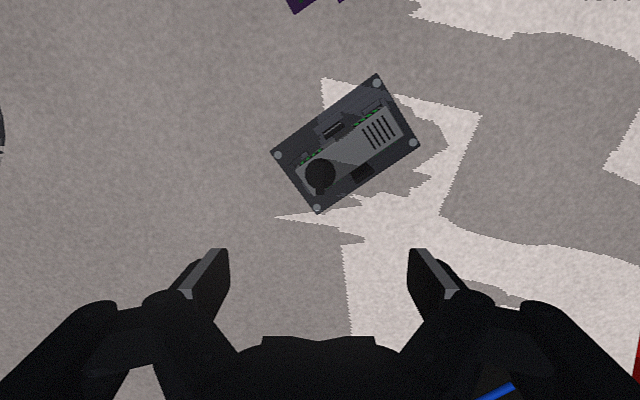

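The wrist view shows the cap at (320,175), close to the predicted (320,180). I'll enlarge it with contrast stretched to see the bar's direction.

Run:
```python
from h import *
def st(fn,x0,y0,x1,y1,s):
    im=cv2.imread(f'pics/{fn}.png')[y0:y1,x0:x1].astype(float)
    return cv2.resize(np.clip(im*3.5-20,0,255).astype(np.uint8),None,fx=s,fy=s,interpolation=cv2.INTER_CUBIC)
a=st('w1',265,70,425,220,3.6);b=st('s0',268,228,300,262,13)
c=np.zeros((600,800,3),np.uint8); c[:540,:576]=a; b=cv2.resize(b,(220,234)); c[:234,578:798]=b
cv2.imwrite('pics/cw1.png',c)
```

```text
(no output)
```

View pics/cw1.png

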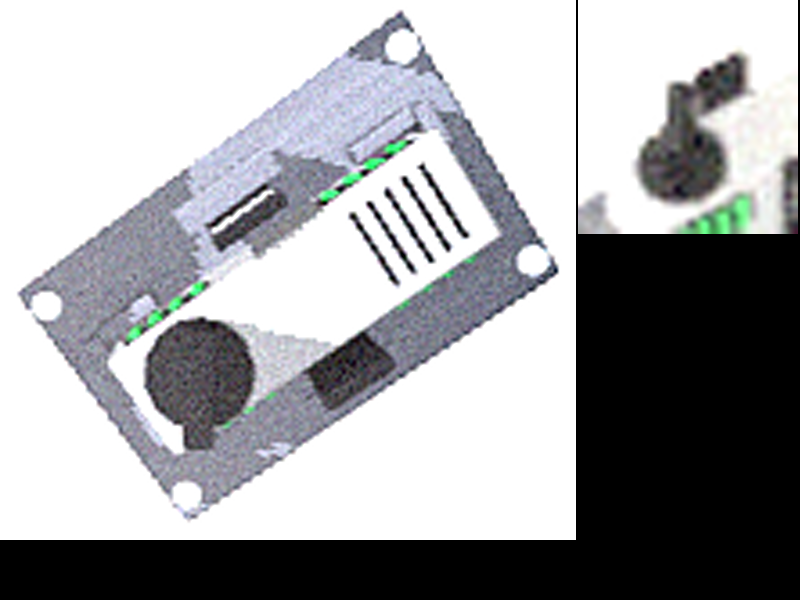

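Run:
```python
from h import *
t=load('t0');s=load('s0');w=load('w1')
W=lambda u,v:((u+.5)/3.6-.5+265,(v+.5)/3.6-.5+70)
T=lambda u,v:((u+.5)/6.6-.5+316,(v+.5)/6.6-.5+186)
S=lambda u,v:((u+.5)/8.5-.5+250,(v+.5)/8.5-.5+222)
print('disc w',onz(w,W(200,373),.066),'t',onz(t,T(332,393),.066), 'tri w-s',tri(w,W(200,373),s,S(281,252)))
sc=[onz(w,W(*p),.009) for p in [(403,46),(533,258),(186,495),(45,305)]];print('scr',np.round(sc,4),np.mean(sc,0))
d=sc[0]-sc[3];print(np.arctan2(d[1],d[0]));d=sc[1]-sc[2];print(np.arctan2(d[1],d[0]))
mc=[onz(w,W(*p),.058) for p in [(500,233),(440,133)]];print('mag+x end mid',np.mean(mc,0))
for p in [(184,451),(215,448)]: print('bar end',onz(w,W(*p),.090))
c=onz(w,W(200,373),.066);e=np.mean([onz(w,W(*p),.090) for p in [(184,451),(215,448)]],0);d=c-e;print(np.hypot(*d),np.arctan2(d[1],d[0]))
print('catch tops L,R',onz(w,W(247,222),.068),onz(w,W(355,375),.068))
o=ctrl.get_obs();print(o['tool_pos'])
# bar direction via projected edges in side and wrist for candidate angles
for c_ in (.9,1.,1.1,1.2,1.3):
  th=.483+c_;u=np.array([np.cos(th),np.sin(th)]);v=np.array([-u[1],u[0]]);C=np.array([.4963,-.1357])
  pts=[np.r_[C+a*.017*u+b*.0045*v,.09] for a in(-1,1) for b in(1,-1)]
  sx=[(proj(s,p)[0]-250+.5)*8.5-.5 for p in pts]
  wp=[(((proj(w,p)-[265,70])+.5)*3.6-.5).round() for p in pts[:2]]
  print(c_,'side x',min(sx),max(sx),'wrist',wp)
```

```text
disc w [ 0.49666238 -0.1337466 ] t [ 0.49695395 -0.13618514] tri w-s [ 0.49631166 -0.13461457  0.06123276]
scr [[ 0.5753 -0.0456]
 [ 0.6143 -0.1195]
 [ 0.4847 -0.1884]
 [ 0.4452 -0.1134]] [ 0.52987959 -0.11674678]
0.4803764732312923
0.48846450851530127
mag+x end mid [ 0.58249052 -0.08974495]
bar end [ 0.48972054 -0.15093014]
bar end [ 0.49854276 -0.15120658]
0.017505657340167118 1.425721589752354
catch tops L,R [ 0.51576594 -0.09155045] [ 0.54251024 -0.14002763]
[ 0.49339928 -0.14249524  0.24231468]
0.9 side x 255.04062965612025 295.94929258758094 wrist [array([181., 454.]), array([212., 455.])]
1.0 side x 259.5791647912225 292.3155554996956 wrist [array([187., 455.]), array([218., 454.])]
1.1 side x 253.8921612630319 298.11940721660767 wrist [array([193., 456.]), array([224., 452.])]
1.2 side x 248.41486784039446 303.69068290280086 wrist [array([199., 457.]), array([230., 449.])]
1.3 side x 243.2006168914572 308.97230394277926 wrist [array([205., 456.]), array([235., 446.])]
```

The cap angle is about 0.98. The tool's closing line is already within 0.03 rad of the bar's normal. I'll descend over the bar.

Call:
{"method": "step_arm", "body": {"targets": [{"travel": [0.005,0.0125,-0.06],"angular": [0,0,0],"gripper": 1},{"travel": [0.005,0.0125,-0.12],"angular": [0,0,0],"gripper": 1},{"travel": [0.005,0.0125,-0.18],"angular": [0,0,0],"gripper": 1},{"travel": [0.005,0.0125,-0.23],"angular": [0,0,0],"gripper": 1},{"travel": [0.005,0.0125,-0.26],"angular": [0,0,0],"gripper": 1},{"travel": [0.005,0.0125,-0.282],"angular": [0,0,0],"gripper": 1},{"travel": [0.005,0.0125,-0.282],"angular": [0,0,0],"gripper": 1},{"travel": [0.005,0.0125,-0.282],"angular": [0,0,0],"gripper": 1}]}}

```text
t: 2.35
tool_pos: [0.4971, -0.1352, 0.0742]
tool_rot: [2.361, 2.071, 0.001]
contact_force: [0.3, 0.2, 0.3]
opening: 0.0856
grip_force: 0.0
```

Run:
```python
from h import *
d=snap('wrist','w2');o=ctrl.get_obs();print(o['t'],o['tool_pos'],o['tool_rot'],o['contact_force'])
im=np.clip(d['img'][:,:,::-1].astype(float)*2.5-20,0,255).astype(np.uint8)
cv2.imwrite('pics/w2b.png',im)
for z in(.066,.09): print(proj(d,[.4965,-.135,z]))
```

```text
2.4 [ 0.49761384 -0.13534871  0.0748688 ] [2.35950001e+00 2.07102859e+00 1.56667115e-03] [-0.27295022 -0.00761989 -0.19710201]
[316.80492886 244.99261737]
[316.6148221  266.12540069]
```

View pics/w2b.png

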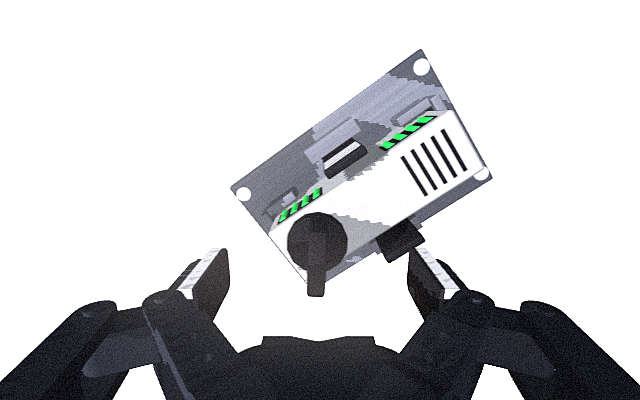

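The bar hangs at x≈316, upright in the picture and centred between the fingers. The tips clear the right catch. Next I'll close on the bar.

Call:
{"method": "step_arm", "body": {"targets": [{"travel": [0,0,0],"angular": [0,0,0],"gripper": 0},{"travel": [0,0,0],"angular": [0,0,0],"gripper": 0},{"travel": [0,0,0],"angular": [0,0,0],"gripper": 0},{"travel": [0,0,0],"angular": [0,0,0],"gripper": 0},{"travel": [0,0,0],"angular": [0,0,0],"gripper": 0},{"travel": [0,0,0],"angular": [0,0,0],"gripper": 0},{"travel": [0,0,0],"angular": [0,0,0],"gripper": 0},{"travel": [0,0,0],"angular": [0,0,0],"gripper": 0}], "squeeze": 30}}

```text
t: 3.2
tool_pos: [0.4967, -0.1347, 0.0736]
tool_rot: [-2.36, -2.073, 0.0]
contact_force: [-1.0, 0.6, 1.9]
opening: 0.0078
grip_force: 34.8
```

Call:
{"method": "step_arm", "body": {"targets": [{"travel": [0,0,0],"angular": [0,0,-0.1],"gripper": 0},{"travel": [0,0,0],"angular": [0,0,-0.2],"gripper": 0},{"travel": [0,0,0],"angular": [0,0,-0.3],"gripper": 0},{"travel": [0,0,0],"angular": [0,0,-0.4],"gripper": 0},{"travel": [0,0,0],"angular": [0,0,-0.5],"gripper": 0},{"travel": [0,0,0],"angular": [0,0,-0.6],"gripper": 0},{"travel": [0,0,0],"angular": [0,0,-0.7],"gripper": 0},{"travel": [0,0,0],"angular": [0,0,-0.8],"gripper": 0},{"travel": [0,0,0],"angular": [0,0,-0.9],"gripper": 0},{"travel": [0,0,0],"angular": [0,0,-1],"gripper": 0}]}}

```text
t: 4.2
tool_pos: [0.4964, -0.1346, 0.0736]
tool_rot: [-2.975, -1.008, 0.001]
contact_force: [-2.8, 0.5, 3.8]
opening: 0.008
grip_force: 35.0
```

Run:
```python
from h import *
o=ctrl.get_obs();r=o['tool_rot'];f=np.arctan2(r[1],r[0]);print(o['t'],o['tool_pos'],(2*f)%np.pi,o['contact_force'],o['wrist_torque'],o['opening'])
```

```text
4.2 [ 0.49642431 -0.13458404  0.07363377] 0.6532564738655822 [-2.77191404  0.49836694  3.83484025] [1.27038817e-01 3.88619671e-01 1.05609837e-05] 0.00803317021989206
```

Call:
{"method": "step_arm", "body": {"targets": [{"travel": [0,0,0],"angular": [0,0,-0.08],"gripper": 0},{"travel": [0,0,0],"angular": [0,0,-0.16],"gripper": 0},{"travel": [0,0,0],"angular": [0,0,-0.2],"gripper": 0},{"travel": [0,0,0],"angular": [0,0,-0.23],"gripper": 0},{"travel": [0,0,0],"angular": [0,0,-0.25],"gripper": 0},{"travel": [0,0,0],"angular": [0,0,-0.25],"gripper": 0}]}}

```text
t: 4.8
tool_pos: [0.4967, -0.1344, 0.0736]
tool_rot: [-3.058, -0.717, 0.0]
contact_force: [-1.4, 2.6, 5.2]
opening: 0.0081
grip_force: 35.3
```

Run:
```python
from h import *
o=ctrl.get_obs();r=o['tool_rot'];f=np.arctan2(r[1],r[0]);print(o['t'],o['tool_pos'],(2*f)%np.pi,o['contact_force'],o['wrist_torque'],o['opening'],o['effort'][5])
```

```text
4.8 [ 0.49671571 -0.13444542  0.07361345] 0.46049598273197834 [-1.35550818  2.58640073  5.20516792] [0.4610739  0.33902587 0.32065842] 0.008123373413495092 0.3655691631138325
```

Call:
{"method": "step_arm", "body": {"targets": [{"travel": [0,0,0],"angular": [0,0,-0.03],"gripper": 0},{"travel": [0,0,0],"angular": [0,0,-0.05],"gripper": 0},{"travel": [0,0,0],"angular": [0,0,-0.05],"gripper": 0}]}}

```text
t: 5.1
tool_pos: [0.4967, -0.1344, 0.0737]
tool_rot: [-3.072, -0.657, 0.0]
contact_force: [-3.1, 2.8, 5.1]
opening: 0.0082
grip_force: 40.5
```

Run:
```python
from h import *
o=ctrl.get_obs();r=o['tool_rot'];f=np.arctan2(r[1],r[0]);print(o['t'],o['tool_pos'],(2*f)%np.pi,o['contact_force'],o['wrist_torque'],o['opening'],o['effort'][5])
```

```text
5.1 [ 0.49671281 -0.13438259  0.07365395] 0.4216175817923613 [-3.07223824  2.75498355  5.07729812] [0.51890957 0.43398    0.78372518] 0.00817890312278885 0.867713950574398
```

The torque climbs to 0.78 N m with no further turn, far above the 0.04 friction, so the cap is on its hard stop. I'll relax the twist, open, lift and move over the catches.

Call:
{"method": "step_arm", "body": {"targets": [{"travel": [0,0,0],"angular": [0,0,0.05],"gripper": 0},{"travel": [0,0,0],"angular": [0,0,0.05],"gripper": 1},{"travel": [0,0,0],"angular": [0,0,0.05],"gripper": 1},{"travel": [0,0,0],"angular": [0,0,0.05],"gripper": 1},{"travel": [0,0,0],"angular": [0,0,0.05],"gripper": 1},{"travel": [0,0,0],"angular": [0,0,0.05],"gripper": 1},{"travel": [0,0,0],"angular": [0,0,0.05],"gripper": 1},{"travel": [0,0,0.05],"angular": [0,0,0.05],"gripper": 1},{"travel": [0,0,0.11],"angular": [0,0,0.05],"gripper": 1},{"travel": [0,0,0.15],"angular": [0,0,0.05],"gripper": 1}]}}

```text
t: 6.1
tool_pos: [0.4975, -0.135, 0.1659]
tool_rot: [3.057, 0.715, 0.003]
contact_force: [-0.1, 0.4, -0.5]
opening: 0.0855
grip_force: 0.0
```

Call:
{"method": "step_arm", "body": {"targets": [{"travel": [0.055,0.029,0],"angular": [0,0,0.03],"gripper": 1},{"travel": [0.055,0.029,0],"angular": [0,0,0.03],"gripper": 1},{"travel": [0.055,0.029,0],"angular": [0,0,0.03],"gripper": 1},{"travel": [0.055,0.029,0],"angular": [0,0,0.03],"gripper": 1}]}}

```text
t: 6.5
tool_pos: [0.5289, -0.1173, 0.1626]
tool_rot: [-3.05, -0.751, 0.003]
contact_force: [-0.6, 0.8, -0.3]
opening: 0.0852
grip_force: 0.0
```

Run:
```python
from h import *
d=snap('wrist','w3');snap('side','s3');o=ctrl.get_obs();r=o['tool_rot'];f=np.arctan2(r[1],r[0]);print(o['t'],o['tool_pos'],(2*f)%np.pi,o['contact_force'],o['opening'])
a=d['img'][60:360,150:490,::-1];a=np.clip(a.astype(float)*2.5-20,0,255).astype(np.uint8)
cv2.imwrite('pics/w3c.png',cv2.resize(a,None,fx=2,fy=2,interpolation=cv2.INTER_CUBIC))
```

```text
6.6 [ 0.52884886 -0.11748405  0.16271959] 0.4827755659987307 [ 0.19793883 -0.35275224  0.08322718] 0.0854645031058954
```

View pics/w3c.png

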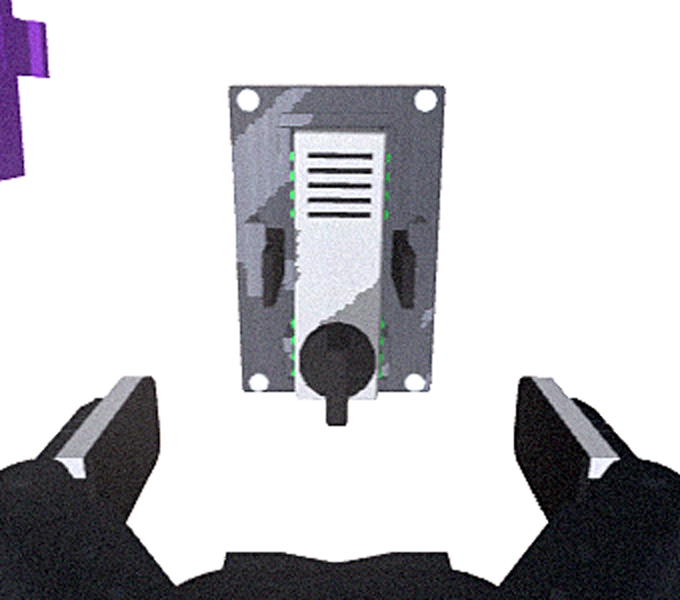

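The bar now lies along the magazine's axis, from (337,345) to (337,425), so the cap is shut. The catches at (263..414, 265) are centred between the fingers. I'll descend to pinch.

Call:
{"method": "step_arm", "body": {"targets": [{"travel": [0.001,0,-0.05],"angular": [0,0,0],"gripper": 1},{"travel": [0.001,0,-0.1],"angular": [0,0,0],"gripper": 1},{"travel": [0.001,0,-0.14],"angular": [0,0,0],"gripper": 1},{"travel": [0.001,0,-0.17],"angular": [0,0,0],"gripper": 1},{"travel": [0.001,0,-0.19],"angular": [0,0,0],"gripper": 1},{"travel": [0.001,0,-0.204],"angular": [0,0,0],"gripper": 1},{"travel": [0.001,0,-0.204],"angular": [0,0,0],"gripper": 1},{"travel": [0.001,0,-0.204],"angular": [0,0,0],"gripper": 1}]}}

```text
t: 7.4
tool_pos: [0.5308, -0.1176, 0.0418]
tool_rot: [3.05, 0.752, 0.001]
contact_force: [0.0, 0.3, 0.9]
opening: 0.0859
grip_force: 0.0
```

Call:
{"method": "step_arm", "body": {"targets": [{"travel": [0,0,0],"angular": [0,0,0],"gripper": 0},{"travel": [0,0,0],"angular": [0,0,0],"gripper": 0},{"travel": [0,0,0],"angular": [0,0,0],"gripper": 0},{"travel": [0,0,0],"angular": [0,0,0],"gripper": 0},{"travel": [0,0,0],"angular": [0,0,0],"gripper": 0},{"travel": [0,0,0],"angular": [0,0,0],"gripper": 0},{"travel": [0,0,0],"angular": [0,0,0],"gripper": 0}], "squeeze": 40}}

```text
t: 8.1
tool_pos: [0.5315, -0.1171, 0.0438]
tool_rot: [-3.05, -0.752, -0.003]
contact_force: [-3.5, 3.2, 11.2]
opening: 0.0443
grip_force: 41.9
```

Run:
```python
from h import *
o=ctrl.get_obs();print(o['t'],o['tool_pos'],o['tool_rot'],o['contact_force'],o['wrist_torque'],o['opening'],o['grip_force'])
```

```text
8.1 [ 0.53153436 -0.11708993  0.04380971] [-3.05015596e+00 -7.52192906e-01 -2.99507767e-03] [-3.50254876  3.24065283 11.1680242 ] [0.63288061 0.71945961 0.03516486] 0.0442772402451944 41.948423981666565
```

Run:
```python
from h import *
d=snap('side','s4');w=snap('wrist','w4')
f=lambda i:np.clip(i[:,:,::-1].astype(float)*2-10,0,255).astype(np.uint8)
a=cv2.resize(f(d['img'])[200:300,230:350],None,fx=5,fy=5,interpolation=cv2.INTER_CUBIC)
cv2.imwrite('pics/c4.png',a)
b=cv2.resize(f(w['img'])[100:400,130:510],(798,630)) ;cv2.imwrite('pics/c4w.png',b[:600])
```

```text
(no output)
```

View pics/c4w.png

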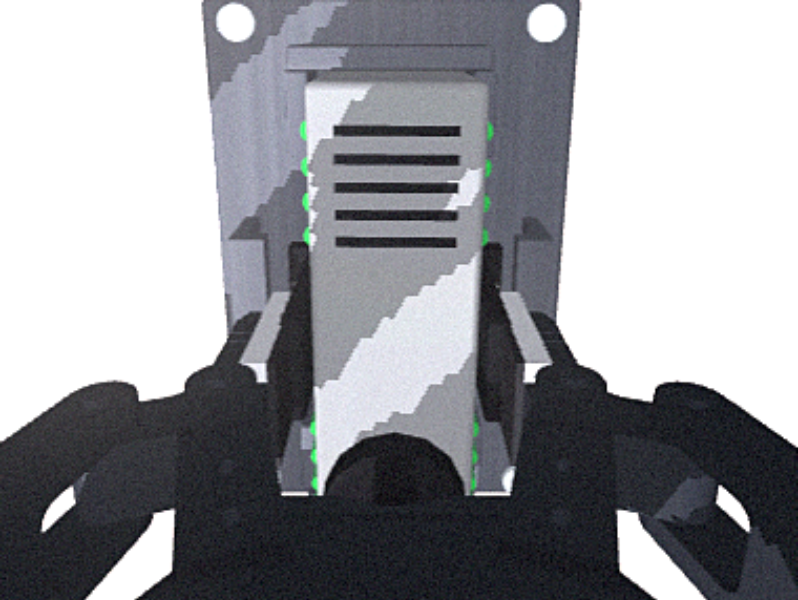

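Both pads are flat on the catch plates and symmetric, at about (290,330) and (500,330), and the catches are in. I'll lift slowly.

Call:
{"method": "step_arm", "body": {"targets": [{"travel": [0,0,0],"angular": [0,0,0],"gripper": 0},{"travel": [0,0,0],"angular": [0,0,0],"gripper": 0},{"travel": [0,0,0.006],"angular": [0,0,0],"gripper": 0},{"travel": [0,0,0.012],"angular": [0,0,0],"gripper": 0},{"travel": [0,0,0.02],"angular": [0,0,0],"gripper": 0},{"travel": [0,0,0.028],"angular": [0,0,0],"gripper": 0},{"travel": [0,0,0.036],"angular": [0,0,0],"gripper": 0},{"travel": [0,0,0.036],"angular": [0,0,0],"gripper": 0}], "squeeze": 50}}

```text
t: 9.0
tool_pos: [0.5307, -0.1174, 0.0635]
tool_rot: [3.05, 0.752, 0.001]
contact_force: [0.3, -0.3, -3.6]
opening: 0.0432
grip_force: 51.9
```

The contact force is now just the weight (3.6 N), so the magazine is free of the lips. I'll continue up.

Call:
{"method": "step_arm", "body": {"targets": [{"travel": [0,0,0.02],"angular": [0,0,0],"gripper": 0},{"travel": [0,0,0.04],"angular": [0,0,0],"gripper": 0},{"travel": [0,0,0.06],"angular": [0,0,0],"gripper": 0},{"travel": [0,0,0.08],"angular": [0,0,0],"gripper": 0},{"travel": [0,0,0.1],"angular": [0,0,0],"gripper": 0},{"travel": [0,0,0.12],"angular": [0,0,0],"gripper": 0},{"travel": [0,0,0.132],"angular": [0,0,0],"gripper": 0},{"travel": [0,0,0.137],"angular": [0,0,0],"gripper": 0},{"travel": [0,0,0.137],"angular": [0,0,0],"gripper": 0},{"travel": [0,0,0.137],"angular": [0,0,0],"gripper": 0}]}}

```text
t: 10.0
tool_pos: [0.5299, -0.1172, 0.1442]
tool_rot: [-3.05, -0.752, 0.002]
contact_force: [-0.5, -0.4, -3.8]
opening: 0.043
grip_force: 51.9
```

Run:
```python
from h import *
d=snap('side','s5');o=ctrl.get_obs();print(o['t'],o['tool_pos'],o['tool_rot'],o['contact_force'],o['wrist_torque'],o['opening'],o['dq'].max())
f=lambda i:np.clip(i[:,:,::-1].astype(float)*2-10,0,255).astype(np.uint8)
cv2.imwrite('pics/c5.png',cv2.resize(f(d['img'])[180:300,220:370],None,fx=5,fy=5,interpolation=cv2.INTER_CUBIC))
u=np.array([np.cos(.484),np.sin(.484)]);v=np.array([-u[1],u[0]])
for z in(.11,.16):
  for a in(-1,1): print(z,a,((proj(d,np.r_[np.array([.530,-.117])+a*.06*u-.019*v,z])-[220,180]+.5)*5-.5).round())
```

```text
10.05 [ 0.52981278 -0.11711975  0.14399341] [-3.04937943e+00 -7.51828041e-01  2.00682756e-03] [-1.09807059 -0.57596895 -4.00445465] [ 0.04474493 -0.02811187 -0.02377166] 0.04318918228407414 0.0025863891351523456
0.11 -1 [293. 334.]
0.11 1 [492. 227.]
0.16 -1 [286. 260.]
0.16 1 [492. 153.]
```

View pics/c5.png

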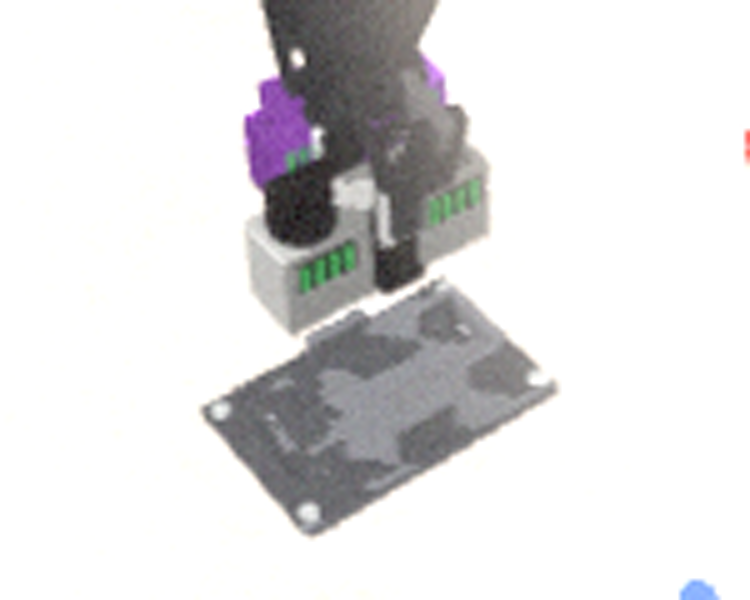

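The side view shows the magazine held clear of the dock. Its lower corners are at (293,335) and (490,235), against (293,334) and (492,227) predicted for a level box at 0.110. The small difference at the far end matches the reading bias I had before the lift. By TCP travel the underside is about 7.8 cm over the dock top. The arm is still, so I'll hand in.

```bash
python3 -c "
from station import ctrl
print(ctrl.finish_job())"
```

```text
the job is handed in; nothing more can be done
None
```

I shut the nock magazine's cap to its hard stop, pinched the catches and lifted the magazine out of the dock. At hand-in it was held still and about level, roughly 8 cm above the dock top, after about 10 s of the 54 s allowed; no verdict came back.

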